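# Load a ring carrier through the light flap of a laser marking cabinet

## Robot

A 6-joint arm with a two-finger parallel gripper is mounted at the origin on the work surface; the furniture and walls round the work are solid. World frame = base frame: x ahead of the robot, y to its left, z up, the work surface at z = 0. Lengths are in m, angles in degrees, forces in N, time in s.
With the tool pointing down it reaches from about 0.4 to 0.825 m from the base axis. Payload 7 kg.
Tool frame: the origin (TCP) lies on the centre line of the jaws, within the pads' length; the fingertips stand 19 mm ahead of it and the grasp point (between the pads) is the TCP; z points along the fingers, y is the line along which they close (so a half turn about z gives the same grasp; the last joint's range is limited). The gripper opens to 88 mm and grips with 3 to 60 N. Pads are 19 mm wide; open, the fingers measure 130 mm over their backs; the gripper's body (78 mm by 193 mm) begins 47 mm behind the grasp point.
Start: joints at [88.642, 20.546, 0.682, 0, -70.136, -16.507], TCP at [0.207, 0.642, 0.246] pointing down, gripper open.
Joint ranges: [-176.03, 176.03], [-82.01, 121.73], [-58.28, 71.71], [-173.87, 95.51], [-174.79, -0.11], [-173.66, 173.66]. Speed limits (degrees/s): [136.94, 136.94, 172.46, 180, 180, 180].

## Interface

Orientations are given as [roll, pitch, yaw] about the fixed x, y, z axes, in that order (R = Rz(yaw) Ry(pitch) Rx(roll)).
In Python, from plant import get_state, capture, close_job gives the robot as it stands.
- The arm moves only by the tool apply_moves, never from a script. Its argument "targets" is a list of rows, each a list of 7 numbers: the opening, from 0 (shut) to 1 (fully open), then the shift along the tool's x, y, z normalised to -1 to 1, where 1 is 1000 mm, then the turn, a rotation vector about the tool's x, y, z normalised to -1 to 1, where 1 is 90 degrees. In form: [[claw, tx, ty, tz, ax, ay, az], ...]. A call has 1 to 20 rows; each row shifts and turns the commanded pose from where the row before left it, along the tool's axes as they then stand; what a row does not reach is not made up. A row lasts 1/12 s, in which the tool goes at most 41.7 mm and 7.16 degrees, less where a joint would pass 70% of its speed; a pose out of reach is approached as far as the arm can. A call with a number of a shift or a turn outside -1 to 1 is refused whole. A call with a gripper value outside its range is refused whole. The fingers move at their own pace and stop on an object; "newtons" is the grip in N (left out, the last holds). Time passes only in rows, so rows that do not move let the fingers close. It gives the time, the measured TCP pose, the force, the opening and the grip force at its end, in the units of the state.
- get_state(): the state, without advancing time (a new reading comes with each control period).
- capture(name): name is "side" or "top"; returns a dict with "frame" (480x640x3 uint8, red, green, blue), "range_z" (480x640 float32, m along the optical axis (not along the pixel's ray), 0 where there is no reading), "camera_matrix" (3x3 intrinsics, pixels), "T" (4x4, takes a point from camera to world coordinates). Camera axes: x right, y down, z forward; pixel columns grow to the right and rows downward; lengths in m; the calibration is good to about 2 mm. A picture is of the moment at which its call begins.
- close_job(): hands the job in; it is judged then, once.
The state is a dict: "time_s": time; "joints": joint angles; "qd": joint speeds; "joint_torque": joint torques, N m; "tcp_pos": TCP position; "eef_rot": TCP orientation; "contact_force": force on the tool from outside, world axes, zero at the start; "moment": the same for the moment, N m; "gripper_width": finger opening in m; "gripper_force": force on a finger pad.
Only numpy, scipy, OpenCV 4.12 (cv2) and the standard library are available. Lean on these libraries where they do the work, as an engineer would, in place of code of your own. Each camera call takes 0.05 s, during which the arm holds its last target. There are 200 camera calls.

## Task

Load the ring for marking: lay the ring carrier flat between the rails of the cabinet's infeed trough, nose towards the orange flap, and let go of it there. Then take it again by the black grip at its tail and push it in through the flap until the vice is fully home against the sprung stop inside, gently so that the stop is not forced back, with the seat switch pressed in and the flap dropped shut behind the vice. Let go, and leave the other things on the bench where they are.

Things in the scene. Friction and masses are not known exactly. Their poses are not given: they have to be found in the camera images.
- carrier: Ring carrier, 0.42 kg: steel vice block 60 (x) x 44 (y) x 22 mm high, wooden jaws on it (26 mm wide in y, 33 mm high) holding a brass signet ring (top at 44 mm); behind it an aluminium tongue 16 mm wide, 5 mm thick, to x = -200 mm. Origin: underside, under the block's middle; +x to the nose, z up. Balances near x = -14 mm: carry it there, taking the block across its 44 mm width.
- nose (a point): Foot of the carrier's nose face (front of the vice block), at x = +30 mm of the carrier, on its underside. Axes as the carrier's. At home this face rests on the depth stop inside the cabinet.
- tail_grip (a point): Point in the black upright grip at the carrier's tail, 24 mm above the carrier's underside, at carrier x = -185 mm. The grip is 30 mm long (carrier x), 14 mm wide (carrier y) and 34 mm high, measured from the carrier's underside. Axes as the carrier's.
- marker: White and grey laser marking cabinet, fixed, 150 mm deep (x), 190 wide (y), 210 high, with an aluminium infeed bed 70 mm wide standing 160 mm out of its front. Origin: on the bench under the middle of the gate; +x is the infeed direction (into the cabinet), z up. Front wall (x = 0) and low roof are 103 mm high (red stop button 124) to x = 47 mm, then the hood rises to 173 mm.
- gate (a point): Middle of the gate on the surface of the infeed bed, 22 mm above the bench; axes as the cabinet's (+x inward). The gate is 54 mm wide, 60 mm high above the bed. Two guide rails on the bed, 6 mm high and 50 mm apart inside, run along x from 126 mm before the gate (flared there) to 136 mm behind it; the trough is the strip of bed between them.
- bed_end (a point): Middle of the outer end of the infeed bed, on its surface, 160 mm before the gate. Beyond it the carrier's tongue and tail may hang over free.
- flap (a joint): Orange light flap in the gate, hinged along its top edge 58 mm above the bed, 50 mm wide, lower edge 8 mm above the bed (the tongue passes under). 0 = hanging shut, grows as it swings inward (to 1.5 rad). It cannot swing outward: a vice that has passed cannot be drawn back. It falls shut by weight and a light spring once the vice's rear is some 35 mm behind the gate.
- seat_switch (a joint): Brass spring pin in the face of the depth stop that stands across the trough inside: 0 = out, 0.008 m = flush with the stop's face. Full press takes under 1 N; the carrier's friction keeps it in. The stop is clamped where the last user set it: the nose comes home against its face somewhere from 97 to 125 mm behind the gate; where is not told and must be felt.
- stop_buffer (a joint): Spring buffer of the depth stop (44 mm wide, 24 high): its face stands firm at 0 up to a push of 10 N, beyond that it yields inward (12 N at 6 mm, 12 mm at most) and springs back, pushing a carrier that is let go home to 0. Feel for the rise of force above the carrier's sliding friction (up to 5 N) and stop there: pushed back more than 4 mm counts as forced.
- glue_pot: Amber jar with a black cap, 42 mm across, 54 mm high; bystander. Origin at the middle of its underside.
- dropper: Clear square dropper bottle, 30 mm wide, 86 mm high; bystander. Origin at the middle of its underside.
- cup: Spun aluminium cup standing upside down, 57 mm across, 48 mm high; bystander. Origin at the middle of its underside.

How it is judged (in metres and radians):
On the way, in this order (a step that is already met when the one before it is completed fails the run):
1. the carrier lies flat in the infeed trough, between the rails, nose towards the flap and not yet through it, let go of (x of carrier in the frame of gate between -0.13 and 0 m and y of carrier in the frame of gate between -0.006 and 0.006 m and z of carrier in the frame of gate between -0.003 and 0.004 m and x of tail_grip in the frame of gate below -0.15 m and angle between carrier's own z axis and vertical below 0.06 rad and contact force between the fingers and carrier below 0.2 N), for 0.3 s.
2. held or pushed at its tail grip, the vice swings the flap open and goes in under it (value of joint flap above 0.5 rad and x of carrier in the frame of gate above 0 m and distance between the grasp point and tail_grip below 0.06 m and contact force between the fingers and carrier above 0.5 N), for 0.05 s.
At the end, for the whole second after the job is handed in: The carrier lies flat and still in the trough with its vice inside the cabinet (vice centre more than 60 mm behind the gate, within 8 mm of the trough's middle, tilted less than 0.06 rad), the seat switch is pressed in (over 6 of its 8 mm), and the flap hangs shut (under 0.1 rad) (value of joint seat_switch above 0.006 m and value of joint flap below 0.1 rad and x of carrier in the frame of gate above 0.06 m and y of carrier in the frame of gate between -0.008 and 0.008 m and angle between carrier's own z axis and vertical below 0.06 rad and linear speed of carrier below 0.01 m/s); the robot touches nothing.
It fails at once if the stop's buffer is forced back by more than 4 mm (value of joint stop_buffer above 0.004 m).
It fails at once if the carrier is rammed or pressed against the cabinet or its stop with more than 80 N (contact force between carrier and marker above 80 N).
It fails at once if another thing on the bench is shifted by more than 30 mm (distance of any of glue_pot, dropper, cup from where it was at the start of the episode above 0.03 m).
It also fails if it takes over 54 s, if anything falls off the work surface, if the arm or the gripper's body presses on something with over 40 N, if the wrist force passes 120 N, or if a joint passes its speed limit or range.

## Working session

There is one attempt and no reset: what is moved stays moved. The work goes in short steps, Python scripts to look and compute and a tool call to move; the robot and the scene stay as the last step left them, time stands still between calls to the robot, and variables do not carry over. Pictures are saved under pics/ and viewed, at most 10 in all, crops included, and the job is handed in when it is done.

Besides the shell and the picture viewer there is one more tool, called as name([rows], argument=value, ...), one row to a line, values as JSON. apply_moves: Moves the arm, as the interface text tells. Scaled input: -1 to 1 covers 1000 mm each way for a shift and 90 degrees each way for a turn. Its arguments: {"type":"object","properties":{"targets":{"type":"array","items":{"type":"array","items":{"type":"number"}}},"newtons":{"type":"number"}},"required":["targets"]}

```bash
mkdir -p pics
cat > h.py <<'E'
import numpy as np,cv2
from plant import get_state,capture,close_job
def grab(n):
    c=capture(n);K=c["camera_matrix"];z=c["range_z"];T=np.array(c["T"])
    v,u=np.mgrid[:480,:640]
    P=np.stack([(u-K[0][2])/K[0][0]*z,(v-K[1][2])/K[1][1]*z,z],-1)@T[:3,:3].T+T[:3,3]
    P[z==0]=np.nan
    return c["frame"],P,c
def save(n,f): cv2.imwrite("pics/"+n,f[...,::-1])
E
python3 - <<'E'
from h import *
print(get_state())
for n in("top","side"):
    f,P,c=grab(n);save(n+"0.png",f);np.savez(n+"0.npz",f=f,P=P);print(c["T"],c["camera_matrix"])
E
```

```text
{'time_s': 0.0, 'joints': array([ 8.86423125e+01,  2.05922521e+01,  6.33709119e-01, -1.93165817e-02,
       -7.01375481e+01, -1.65069633e+01]), 'qd': array([-0.02925739,  0.01302785, -0.025396  ,  0.00606324, -0.01278121,
       -0.03100586]), 'joint_torque': array([-3.94483031e-04, -5.82716274e+01,  2.93054366e+01,  6.99729323e+00,
        7.06183855e-03, -1.61405947e-04]), 'tcp_pos': array([0.20695574, 0.64200033, 0.24461549]), 'eef_rot': array([ 1.79902710e+02, -9.89470108e-03, -1.78712207e+01]), 'contact_force': array([0.26031506, 0.2752357 , 0.26440552]), 'moment': array([-0.02871147,  0.05487769,  0.05732623]), 'gripper_force': 0.0, 'gripper_width': 0.08739203487504264}
[[ 0.0271662  -0.97982466  0.19800412  0.33675567]
 [-0.99949083 -0.02330806  0.02179024 -0.17586644]
 [-0.01673553 -0.19849526 -0.97995896  1.08312307]
 [ 0.          0.          0.          1.        ]] [[570.3489639    0.         321.65200805]
 [  0.         570.3489639  241.41250112]
 [  0.           0.           1.        ]]
[[-0.08654423  0.64740527 -0.75721629  1.40502718]
 [ 0.99621211  0.0626905  -0.06026052 -0.08021332]
 [ 0.00845729 -0.75956324 -0.65037848  0.81852848]
 [ 0.          0.          0.          1.        ]] [[523.80971946   0.         320.00243083]
 [  0.         523.80971946 242.78597475]
 [  0.           0.           1.        ]]
```

View pics/top0.png

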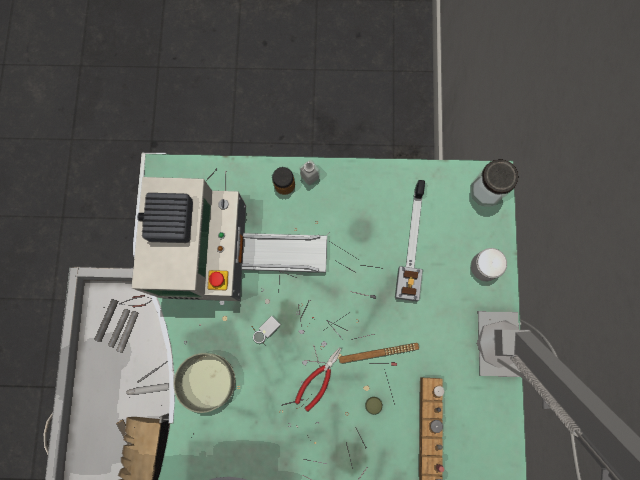

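View pics/side0.png

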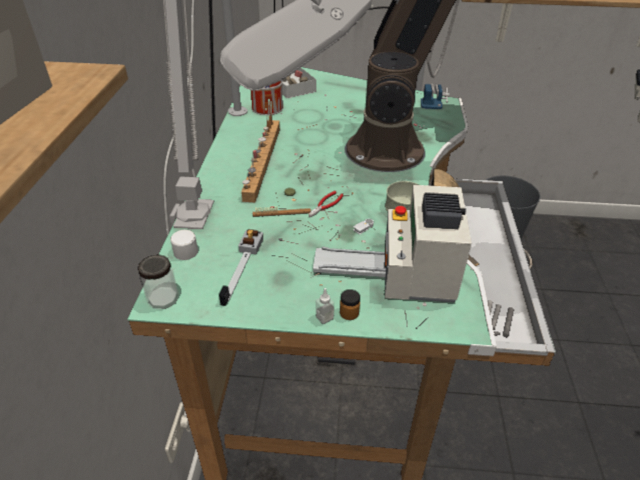

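The top view shows the carrier with its block at (409,283) and grip at (420,188), the bed from (243,250) to (326,252) with the cabinet on its left, the pot at (283,180), the dropper at (309,172) and the cup at (490,264). The bed's infeed direction is roughly world +y.

Run:
```python
from h import *
d=np.load("top0.npz");P=d["P"];f=d["f"]
def reg(u0,v0,u1,v1,zl,zh):
    Q=P[v0:v1,u0:u1].reshape(-1,3);m=(Q[:,2]>zl)&(Q[:,2]<zh);return Q[m]
def rect(n,Q):
    r=cv2.minAreaRect((Q[:,:2]*1000).astype(np.float32));print(n,len(Q),np.round(Q.mean(0),4),"rect",np.round(r,1) if 0 else r, "zmed",np.median(Q[:,2]))
rect("bed",reg(240,225,335,280,.016,.035))
rect("block",reg(390,255,435,310,.016,.028))
rect("jaw",reg(390,255,435,310,.029,.05))
rect("tongue",reg(400,203,430,262,.003,.01))
rect("grip",reg(405,170,435,205,.025,.04))
rect("roof",reg(200,180,250,305,.095,.11))
rect("hood",reg(120,170,215,300,.165,.18))
rect("pot",reg(268,160,298,200,.045,.06))
rect("drop",reg(298,155,325,190,.03,.1))
rect("cup",reg(470,240,515,290,.04,.055))
# bed edge details: rails lines
for x in range(250,330,12):
    col=P[228:280,x];m=(col[:,2]>.016)&(col[:,2]<.035);c=col[m];r=c[c[:,2]>.0255]
    print(x,np.round([c[:,1].mean(),c[:,0].min(),c[:,0].max(),c[:,0].mean()],4),np.round(r[:,0],3))
big=cv2.resize(f[150:330,230:450],None,fx=3.4,fy=3.4,interpolation=cv2.INTER_CUBIC)[:600];save("big0.png",big)
for v in range(258,310,3):
    print(v,[f"{z*1000:.0f}" for z in P[v,394:430:2,2]])
```

```text
bed 3108 [ 0.5285 -0.0802  0.0225] rect ((526.6085205078125, -80.42852020263672), (160.88880920410156, 103.52596282958984), 89.3001708984375) zmed 0.022019303542823776
block 524 [ 0.4752 -0.3161  0.0212] rect ((476.4949951171875, -317.0278015136719), (44.299346923828125, 60.390506744384766), 82.87287139892578) zmed 0.02114636077655252
jaw 222 [ 0.4755 -0.3169  0.0341] rect ((476.0987548828125, -317.1446533203125), (25.309526443481445, 42.72819137573242), 83.01622772216797) zmed 0.03262474838268925
tongue 399 [ 0.5782 -0.3289  0.0051] rect ((577.0784912109375, -334.3455810546875), (52.81209945678711, 116.970458984375), 82.6990737915039) zmed 0.004912119988767172
grip 118 [ 0.6591 -0.3378  0.0324] rect ((660.093994140625, -338.2630310058594), (14.007180213928223, 31.54575538635254), 83.84814453125) zmed 0.03250525469338217
roof 2728 [0.5328 0.0223 0.1032] rect ((529.9893798828125, 25.142751693725586), (54.27582550048828, 188.27951049804688), 89.35054016113281) zmed 0.10301772581604912
hood 4812 [0.5148 0.094  0.1728] rect ((530.65869140625, 97.69835662841797), (105.71754455566406, 188.
[... 2308 characters left out ...]
 '24', '22', '-1', '-1', '-2', '-5', '-3']
294 ['-1', '22', '17', '22', '21', '23', '18', '24', '27', '31', '33', '22', '23', '-1', '2', '-2', '-1', '-4']
297 ['0', '18', '22', '22', '24', '18', '21', '20', '18', '23', '25', '22', '21', '-1', '-3', '-3', '-0', '-2']
300 ['1', '-4', '-3', '1', '-2', '-2', '1', '-1', '5', '15', '13', '19', '19', '-1', '-1', '-1', '-3', '3']
303 ['1', '0', '-6', '-3', '-2', '-3', '-0', '-1', '1', '-2', '1', '-2', '-3', '-4', '-3', '-3', '-1', '-1']
306 ['-5', '-1', '1', '-2', '-2', '-0', '-3', '0', '-1', '-4', '-2', '-2', '-1', '-1', '-3', '-1', '-1', '-1']
309 ['-5', '-0', '-3', '-3', '1', '0', '-2', '-1', '0', '2', '-1', '-4', '1', '0', '-2', '1', '-0', '-2']
```

View pics/big0.png

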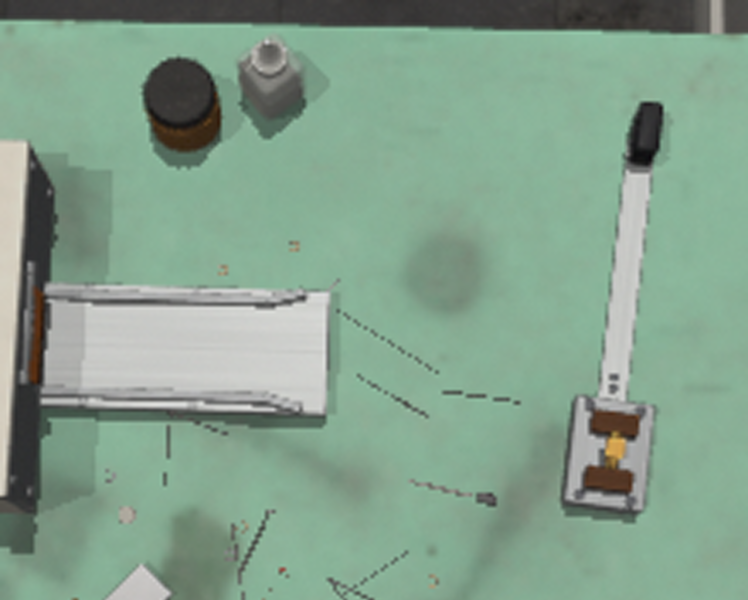

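apply_moves([
  [1, 0, 0, 0, 0, 0, -0.0615],
  [1, 0, 0, 0, 0, 0, -0.0615],
  [1, 0.0271, 0.0213, -0.0045, 0, 0, 0],
  [1, 0.0271, 0.0213, -0.0045, 0, 0, 0],
  [1, 0.0271, 0.0213, -0.0045, 0, 0, 0],
  [1, 0.0271, 0.0213, -0.0045, 0, 0, 0],
  [1, 0.0271, 0.0213, -0.0045, 0, 0, 0],
  [1, 0.0271, 0.0213, -0.0045, 0, 0, 0],
  [1, 0.0271, 0.0213, -0.0045, 0, 0, 0],
  [1, 0.0271, 0.0213, -0.0045, 0, 0, 0],
  [1, 0.0271, 0.0213, -0.0045, 0, 0, 0],
  [1, 0.0271, 0.0213, -0.0045, 0, 0, 0],
  [1, 0.0271, 0.0213, -0.0045, 0, 0, 0],
  [1, 0.0271, 0.0213, -0.0045, 0, 0, 0],
])

```text
time_s: 1.27
tcp_pos: [0.5005, 0.3487, 0.2995]
eef_rot: [180.0, 0.0, -6.8]
contact_force: [0.5, 0.3, 0.3]
gripper_width: 0.0878
gripper_force: 0.0
```

apply_moves([
  [1, 0.0061, 0.0345, 0, 0, 0, 0],
  [1, 0.0061, 0.0345, 0, 0, 0, 0],
  [1, 0.0061, 0.0345, 0, 0, 0, 0],
  [1, 0.0061, 0.0345, 0, 0, 0, 0],
  [1, 0.0061, 0.0345, 0, 0, 0, 0],
  [1, 0.0061, 0.0345, 0, 0, 0, 0],
  [1, 0.0061, 0.0345, 0, 0, 0, 0],
  [1, 0.0061, 0.0345, 0, 0, 0, 0],
  [1, 0.0061, 0.0345, 0, 0, 0, 0],
  [1, 0.0061, 0.0345, 0, 0, 0, 0],
  [1, 0.0008, 0.032, 0, 0, 0, 0],
  [1, 0.0008, 0.032, 0, 0, 0, 0],
  [1, 0.0008, 0.032, 0, 0, 0, 0],
  [1, 0.0008, 0.032, 0, 0, 0, 0],
  [1, 0.0008, 0.032, 0, 0, 0, 0],
  [1, 0.0008, 0.032, 0, 0, 0, 0],
  [1, 0.0008, 0.032, 0, 0, 0, 0],
  [1, 0.0008, 0.032, 0, 0, 0, 0],
  [1, 0.0008, 0.032, 0, 0, 0, 0],
  [1, 0.0008, 0.032, 0, 0, 0, 0],
])

```text
time_s: 2.93
tcp_pos: [0.489, -0.3198, 0.2993]
eef_rot: [-180.0, 0.0, -6.8]
contact_force: [0.5, -0.1, 0.4]
gripper_width: 0.0876
gripper_force: 0.0
```

apply_moves([
  [1, 0.0014, -0.001, 0.03, 0, 0, 0],
  [1, 0, 0, 0.03, 0, 0, 0],
  [1, 0, 0, 0.03, 0, 0, 0],
  [1, 0, 0, 0.03, 0, 0, 0],
  [1, 0, 0, 0.03, 0, 0, 0],
  [1, 0, 0, 0.03, 0, 0, 0],
  [1, 0, 0, 0.03, 0, 0, 0],
  [1, 0, 0, 0.02, 0, 0, 0],
  [1, 0, 0, 0.015, 0, 0, 0],
  [1, 0, 0, 0.01, 0, 0, 0],
  [1, 0, 0, 0.01, 0, 0, 0],
  [1, 0, 0, 0.006, 0, 0, 0],
  [1, 0, 0, 0, 0, 0, 0],
])

```text
time_s: 4.02
tcp_pos: [0.4906, -0.3174, 0.0276]
eef_rot: [-180.0, 0.1, -6.8]
contact_force: [-0.6, 0.4, -0.8]
gripper_width: 0.0875
gripper_force: 0.0
```

apply_moves([
  [0.45, 0, 0, 0, 0, 0, 0],
  [0.45, 0, 0, 0, 0, 0, 0],
  [0.3, 0, 0, 0, 0, 0, 0],
  [0.3, 0, 0, 0, 0, 0, 0],
  [0.3, 0, 0, 0, 0, 0, 0],
  [0.3, 0, 0, 0, 0, 0, 0],
  [0.3, 0, 0, 0, 0, 0, 0],
  [0.3, 0, 0, 0, 0, 0, 0],
], newtons=30)

```text
time_s: 4.68
tcp_pos: [0.4912, -0.3179, 0.0289]
eef_rot: [180.0, -0.0, -6.8]
contact_force: [-0.2, -2.0, 2.2]
gripper_width: 0.0432
gripper_force: 30.0
```

apply_moves([
  [0.3, 0, 0, -0.01, 0, 0, 0],
  [0.3, 0, 0, -0.02, 0, 0, 0],
  [0.3, 0, 0, -0.03, 0, 0, 0],
  [0.3, 0, 0, -0.03, 0, 0, 0],
  [0.3, 0, 0, -0.01, 0, 0, 0],
  [0.3, 0, 0, 0, 0, 0, 0],
])

```text
time_s: 5.18
tcp_pos: [0.4926, -0.3178, 0.1315]
eef_rot: [180.0, -0.3, -6.8]
contact_force: [0.3, -0.4, -4.6]
gripper_width: 0.0437
gripper_force: 30.0
```

Run:
```python
from h import *
f,P,c=grab("side");save("side1.png",f[180:340,150:420].repeat(2,0).repeat(2,1))
f,P,c=grab("top")
m=(P[...,2]>.09)&(P[...,2]<.16)&(P[...,1]<-.2)
u=np.argwhere(m[150:260,380:450]);print(len(u))
Q=P[150:262,380:450].reshape(-1,3);Q=Q[(Q[:,2]>.07)&(Q[:,2]<.15)]
Q=Q[Q[:,0]>.52]
for a in np.arange(.52,.70,.02):
    q=Q[(Q[:,0]>a)&(Q[:,0]<a+.02)]
    if len(q):print(round(a,2),len(q),np.round(np.median(q,0),4))
print(get_state()["contact_force"],get_state()["moment"])
```

```text
0
[-0.55042536  0.28176618 -5.50431861] [0.00877269 0.06601247 0.00886051]
```

View pics/side1.png

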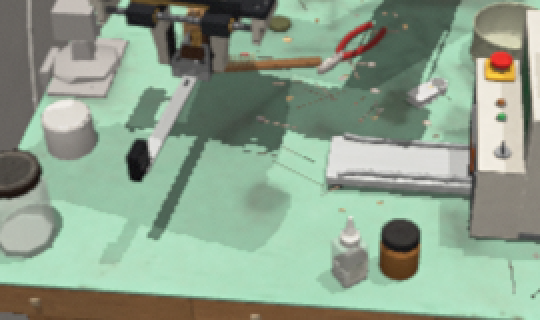

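apply_moves([
  [0.3, 0, 0, 0, 0, 0, 0.0467],
  [0.3, 0, 0, 0, 0, 0, 0.07],
  [0.3, 0, 0, 0, 0, 0, 0.07],
  [0.3, 0, 0, 0, 0, 0, 0.07],
  [0.3, 0, 0, 0, 0, 0, 0.07],
  [0.3, 0, 0, 0, 0, 0, 0.07],
  [0.3, 0, 0, 0, 0, 0, 0.07],
  [0.3, 0, 0, 0, 0, 0, 0.07],
  [0.3, 0, 0, 0, 0, 0, 0.07],
  [0.3, 0, 0, 0, 0, 0, 0.07],
  [0.3, 0, 0, 0, 0, 0, 0.07],
  [0.3, 0, 0, 0, 0, 0, 0.07],
  [0.3, 0, 0, 0, 0, 0, 0.07],
  [0.3, 0, 0, 0, 0, 0, 0.045],
])

```text
time_s: 6.45
tcp_pos: [0.4895, -0.3168, 0.1256]
eef_rot: [179.7, 0.1, -91.0]
contact_force: [-0.3, -0.9, -5.2]
gripper_width: 0.0438
gripper_force: 30.0
```

apply_moves([
  [0.3, -0.0135, -0.0025, 0, 0, 0, 0],
  [0.3, -0.026, -0.0035, 0, 0, 0, 0],
  [0.3, -0.026, -0.0035, 0, 0, 0, 0],
  [0.3, -0.026, -0.0035, 0, 0, 0, 0],
  [0.3, -0.026, -0.0035, 0, 0, 0, 0],
  [0.3, -0.026, -0.0035, 0, 0, 0, 0],
  [0.3, -0.026, -0.0035, 0, 0, 0, 0],
  [0.3, -0.026, -0.0035, 0, 0, 0, 0],
  [0.3, -0.026, -0.0035, 0, 0, 0, 0],
  [0.3, -0.0125, -0.003, 0, 0, 0, 0],
  [0.3, 0, 0, 0, 0, 0, 0],
])

```text
time_s: 7.37
tcp_pos: [0.5269, -0.0814, 0.127]
eef_rot: [179.9, 0.0, -90.5]
contact_force: [0.6, -0.2, -5.2]
gripper_width: 0.0435
gripper_force: 30.0
```

Run:
```python
from h import *
s=get_state();print(s["tcp_pos"],s["eef_rot"],s["joints"])
f,P,c=grab("top");save("top2.png",f[150:330,200:460].repeat(2,0).repeat(2,1));np.savez("t2.npz",f=f,P=P)
Q=P.reshape(-1,3);Q=Q[(Q[:,2]>.07)&(Q[:,2]<.16)&(Q[:,1]<-.12)&(Q[:,1]>-.32)&(Q[:,0]>.47)&(Q[:,0]<.6)]
for a in np.arange(-.32,-.12,.015):
    q=Q[(Q[:,1]>a)&(Q[:,1]<a+.015)]
    if len(q):print(round(a,3),len(q),np.round(np.median(q,0),4),np.round(np.ptp(q[:,0]),4))
f,P,c=grab("side");save("side2.png",f[180:340,150:420].repeat(2,0).repeat(2,1));np.savez("s2.npz",f=f,P=P)
Q=P.reshape(-1,3);Q=Q[(Q[:,2]>.07)&(Q[:,2]<.16)&(Q[:,1]<-.12)&(Q[:,1]>-.32)&(Q[:,0]>.47)&(Q[:,0]<.6)]
for a in np.arange(-.32,-.12,.015):
    q=Q[(Q[:,1]>a)&(Q[:,1]<a+.015)]
    if len(q):print(round(a,3),len(q),np.round(np.median(q,0),4),np.round(np.ptp(q[:,0]),4))
```

```text
[ 0.52693416 -0.08143687  0.12702093] [ 1.79874191e+02  4.72359477e-03 -9.04511384e+01] [ 1.22743062e+01  1.37057823e+01 -2.61498423e+01 -4.20284376e-02
 -5.02660616e+01 -1.26985396e+01]
-0.275 27 [ 0.5219 -0.2624  0.1292] 0.0133
-0.26 100 [ 0.5199 -0.2523  0.1304] 0.0138
-0.245 101 [ 0.5213 -0.2371  0.1211] 0.0151
-0.23 70 [ 0.5231 -0.2231  0.1022] 0.0146
-0.215 88 [ 0.523  -0.2074  0.102 ] 0.0164
-0.2 71 [ 0.5242 -0.1919  0.1028] 0.0154
-0.185 80 [ 0.5237 -0.1777  0.1024] 0.0152
-0.17 83 [ 0.5234 -0.1621  0.1025] 0.0167
-0.155 77 [ 0.525  -0.1478  0.1026] 0.0154
-0.14 79 [ 0.5245 -0.1323  0.1024] 0.0155
-0.125 26 [ 0.5249 -0.1225  0.1025] 0.0167
-0.275 44 [ 0.5289 -0.2628  0.1218] 0.0157
-0.26 106 [ 0.5294 -0.2523  0.1205] 0.0168
-0.245 85 [ 0.5287 -0.2393  0.1135] 0.019
-0.23 41 [ 0.527  -0.2221  0.1034] 0.0186
-0.215 41 [ 0.5272 -0.2079  0.1024] 0.0208
-0.2 43 [ 0.5268 -0.1922  0.1029] 0.0221
-0.185 40 [ 0.5265 -0.1772  0.1026] 0.0178
-0.17 42 [ 0.5275 -0.1627  0.1032] 0.0216
-0.155 41 [ 0.5293 -0.148   0.1031] 0.0204
-0.14 42 [ 0.5273 -0.1328  0.1033] 0.0189
-0.125 8 [ 0.5304 -0.123   0.1022] 0.0076
```

View pics/top2.png

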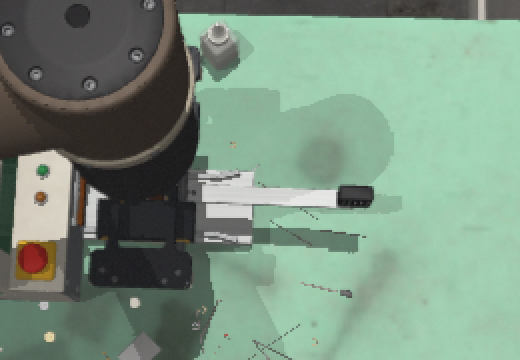

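apply_moves([
  [0.3, 0.001, -0.0005, 0.015, 0, 0, 0],
  [0.3, 0.001, -0.0005, 0.02, 0, 0, 0],
  [0.3, 0.001, -0.0005, 0.015, 0, 0, 0],
  [0.3, 0, 0, 0.01, 0, 0, 0],
  [0.3, 0, 0, 0.004, 0, 0, 0],
  [0.3, 0, 0, 0, 0, 0, 0],
  [0.3, 0, 0, 0, 0, 0, 0],
  [0.3, 0, 0, 0, 0, 0, 0],
])

```text
time_s: 8.13
tcp_pos: [0.5294, -0.087, 0.0654]
eef_rot: [-179.9, 0.0, -90.6]
contact_force: [0.5, -1.1, -5.4]
gripper_width: 0.0434
gripper_force: 30.0
```

```bash
cat > m.py <<'E'
from h import *
s=get_state();print(s["tcp_pos"],s["eef_rot"],s["contact_force"])
for n in("top","side"):
    f,P,c=grab(n);Q=P.reshape(-1,3);Q0=np.load(n+"0.npz")["P"].reshape(-1,3)
    if n=="top": save("topm.png",f[150:330,200:460].repeat(2,0).repeat(2,1))
    # before: bed surface edges x and rails
    for a in np.arange(-.15,-.03,.03):
        q=Q0[(abs(Q0[:,1]-a)<.008)&(Q0[:,0]>.47)&(Q0[:,0]<.59)];b=q[(q[:,2]>.017)&(q[:,2]<.033)]
        lo,hi=np.percentile(b[:,0],[1,99]);print(n,"bed",round(a,3),np.round([lo,hi,(lo+hi)/2],4))
    q=Q[(Q[:,1]>-.235)&(Q[:,1]<-.12)&(Q[:,0]>.49)&(Q[:,0]<.56)&(Q[:,2]>s["tcp_pos"][2]-.0275)&(Q[:,2]<s["tcp_pos"][2]-.02)]
    for a in np.arange(-.23,-.12,.02):
        b=q[abs(q[:,1]-a)<.01]
        if len(b)>5:
            lo,hi=np.percentile(b[:,0],[2,98]);print(n,"tongue",round(a,3),len(b),np.round([lo,hi,(lo+hi)/2,np.median(b[:,2])],4))
    g=Q[(Q[:,1]>-.3)&(Q[:,1]<-.22)&(Q[:,0]>.49)&(Q[:,0]<.56)&(Q[:,2]>s["tcp_pos"][2]-.012)&(Q[:,2]<s["tcp_pos"][2]+.012)]
    if len(g):print(n,"grip",len(g),np.round(np.percentile(g,[2,98],axis=0),4).tolist())
E
python3 m.py
```

```text
[ 0.52935904 -0.08704686  0.0653796 ] [-1.79921212e+02  3.49427972e-03 -9.06458914e+01] [ 0.51729298 -1.05015642 -5.35403723]
top bed -0.15 [0.4943 0.5619 0.5281]
top bed -0.12 [0.4941 0.5629 0.5285]
top bed -0.09 [0.4948 0.5622 0.5285]
top bed -0.06 [0.4943 0.5636 0.529 ]
top tongue -0.23 66 [0.5178 0.5332 0.5255 0.0408]
top tongue -0.21 85 [0.518  0.5326 0.5253 0.0405]
top tongue -0.19 85 [0.5185 0.5341 0.5263 0.0407]
top tongue -0.17 82 [0.5188 0.5337 0.5263 0.041 ]
top tongue -0.15 93 [0.5195 0.5352 0.5274 0.041 ]
top tongue -0.13 87 [0.5194 0.5346 0.527  0.0408]
top grip 146 [[0.5176, -0.2699, 0.056], [0.5321, -0.2409, 0.0726]]
side bed -0.15 [0.4955 0.566  0.5308]
side bed -0.12 [0.4995 0.5668 0.5331]
side bed -0.09 [0.4999 0.5657 0.5328]
side bed -0.06 [0.501  0.566  0.5335]
side tongue -0.23 39 [0.516  0.5363 0.5262 0.0414]
side tongue -0.21 49 [0.5195 0.5353 0.5274 0.0418]
side tongue -0.19 51 [0.5201 0.5365 0.5283 0.0418]
side tongue -0.17 49 [0.5181 0.5359 0.527  0.0419]
side tongue -0.15 50 [0.5186 0.5366 0.5276 0.0418]
side tongue -0.13 26 [0.5196 0.538  0.5288 0.0414]
side grip 132 [[0.5205, -0.2704, 0.0539], [0.5344, -0.2414, 0.073]]
```

apply_moves([
  [0.3, 0, -0.001, 0, 0, 0, -0.004],
  [0.3, 0, 0, 0.003, 0, 0, 0],
  [0.3, 0, 0, 0.003, 0, 0, 0],
  [0.3, 0, 0, 0.003, 0, 0, 0],
  [0.3, 0, 0, 0.002, 0, 0, 0],
  [0.3, 0, 0, 0, 0, 0, 0],
  [0.3, 0, 0, 0, 0, 0, 0],
])

```text
time_s: 8.82
tcp_pos: [0.5295, -0.087, 0.0533]
eef_rot: [180.0, -0.0, -90.3]
contact_force: [-0.5, 0.5, -5.7]
gripper_width: 0.0435
gripper_force: 30.0
```

```bash
python3 m.py | grep -v bed
```

```text
[ 0.52953528 -0.08699312  0.05327295] [ 1.79963120e+02 -9.58713172e-03 -9.02869714e+01] [-0.5231821   0.48669383 -5.65703136]
top tongue -0.23 56 [0.5196 0.5334 0.5265 0.029 ]
top tongue -0.21 90 [0.5193 0.5348 0.5271 0.0285]
top tongue -0.19 86 [0.519  0.5344 0.5267 0.029 ]
top tongue -0.17 77 [0.5202 0.5351 0.5277 0.029 ]
top tongue -0.15 104 [0.4969 0.5581 0.5275 0.0286]
top tongue -0.13 117 [0.4976 0.558  0.5278 0.028 ]
top grip 148 [[0.5189, -0.2693, 0.0452], [0.5328, -0.2403, 0.0617]]
side tongue -0.23 36 [0.5184 0.538  0.5282 0.0297]
side tongue -0.21 52 [0.5185 0.5353 0.5269 0.0292]
side tongue -0.19 46 [0.5211 0.5375 0.5293 0.0294]
side tongue -0.17 50 [0.5197 0.5372 0.5285 0.0294]
side tongue -0.15 62 [0.4979 0.554  0.526  0.029 ]
side tongue -0.13 48 [0.496  0.5598 0.5279 0.0285]
side grip 124 [[0.5214, -0.2707, 0.0428], [0.5364, -0.2417, 0.0609]]
```

apply_moves([
  [0.3, 0, 0, 0.001, 0, 0, 0],
  [0.3, 0, 0, 0.001, 0, 0, 0],
  [0.3, 0, 0, 0, 0, 0, 0],
  [0.3, 0, 0, 0, 0, 0, 0],
])

```text
time_s: 9.25
tcp_pos: [0.5297, -0.0869, 0.0515]
eef_rot: [180.0, -0.0, -90.3]
contact_force: [0.0, 1.0, -5.1]
gripper_width: 0.0434
gripper_force: 30.0
```

apply_moves([
  [0.55, 0, 0, 0, 0, 0, 0],
  [0.6, 0, 0, 0, 0, 0, 0],
  [0.7, 0, 0, 0, 0, 0, 0],
  [0.75, 0, 0, 0, 0, 0, 0],
  [0.8, 0, 0, 0, 0, 0, 0],
  [0.8, 0, 0, 0, 0, 0, 0],
  [0.8, 0, 0, 0, 0, 0, 0],
  [0.8, 0, 0, 0, 0, 0, 0],
])

```text
time_s: 9.92
tcp_pos: [0.5297, -0.0869, 0.0516]
eef_rot: [-180.0, -0.0, -90.3]
contact_force: [0.4, 0.1, -0.3]
gripper_width: 0.0703
gripper_force: 0.0
```

apply_moves([
  [0.8, 0, 0, -0.01, 0, 0, 0],
  [0.8, 0, 0, -0.02, 0, 0, 0],
  [0.8, 0, 0, -0.02, 0, 0, 0],
  [0.8, 0, 0, -0.02, 0, 0, 0],
  [0.7, 0.02, 0, 0, 0, 0, 0],
  [0.5, 0.03, 0, 0, 0, 0, 0],
  [0.5, 0.03, 0, 0, 0, 0, 0],
  [0.5, 0.03, 0, 0, 0, 0, 0],
  [0.5, 0.03, 0, 0, 0, 0, 0],
  [0.5, 0.02, 0, 0, 0, 0, 0],
  [0.5, 0.0085, 0, 0, 0, 0, 0],
  [0.5, 0, 0, 0, 0, 0, 0],
  [0.5, 0, 0, 0, 0, 0, 0],
])

```text
time_s: 11.0
tcp_pos: [0.5287, -0.2555, 0.1219]
eef_rot: [-180.0, 0.0, -90.4]
contact_force: [-1.1, -0.4, 0.6]
gripper_width: 0.0435
gripper_force: 0.0
```

Run:
```python
from h import *
s=get_state();print(s["tcp_pos"],s["eef_rot"],s["contact_force"])
f,P,c=grab("top");save("top3.png",f[150:330,200:460].repeat(2,0).repeat(2,1))
f,P,c=grab("side");save("side3.png",f[180:340,250:480].repeat(3,0).repeat(3,1))
Q=P.reshape(-1,3)
for a in np.arange(-.29,-.03,.02):
    q=Q[(abs(Q[:,1]-a)<.01)&(Q[:,0]>.515)&(Q[:,0]<.54)&(Q[:,2]>.015)&(Q[:,2]<.075)]
    if len(q)>4: print(round(a,3),len(q),np.round(np.percentile(q[:,2],[10,50,90]),4),np.round(np.median(q[:,0]),4))
```

```text
[ 0.5287119  -0.25552928  0.12187995] [-1.79993206e+02  5.36142826e-03 -9.03513319e+01] [-1.05195554 -0.40968577  0.60736901]
-0.27 62 [0.0283 0.0471 0.0569] 0.5328
-0.25 135 [0.027  0.043  0.0563] 0.5325
-0.23 51 [0.0245 0.0272 0.0289] 0.5283
-0.21 53 [0.0239 0.0266 0.0289] 0.5307
-0.19 53 [0.0245 0.027  0.0286] 0.5303
-0.17 56 [0.0243 0.0265 0.0291] 0.5298
-0.15 63 [0.0229 0.0261 0.0288] 0.5331
-0.13 68 [0.0216 0.0266 0.0284] 0.5333
-0.11 68 [0.0221 0.0273 0.0314] 0.5329
-0.09 73 [0.0431 0.0541 0.0571] 0.5285
-0.07 95 [0.0434 0.0466 0.066 ] 0.5305
-0.05 62 [0.0424 0.0478 0.056 ] 0.5274
```

View pics/side3.png

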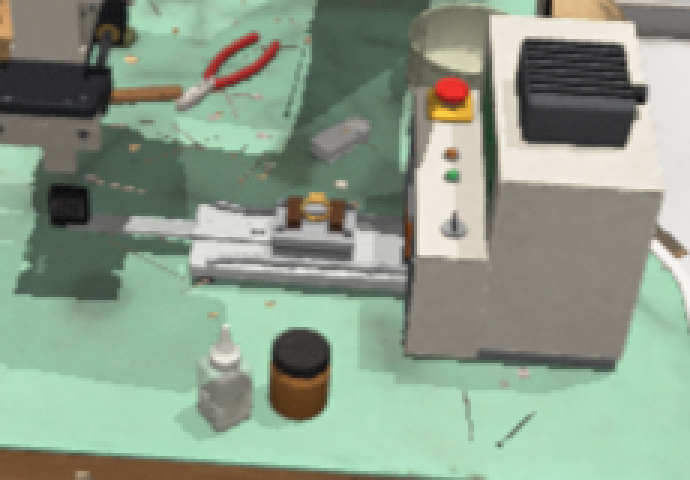

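apply_moves([
  [0.5, 0, 0.0012, 0.02, 0, 0, 0],
  [0.5, 0, 0, 0.02, 0, 0, 0],
  [0.5, 0, 0, 0.015, 0, 0, 0],
  [0.5, 0, 0, 0.01, 0, 0, 0],
  [0.5, 0, 0, 0.005, 0, 0, 0],
  [0.5, 0, 0, 0, 0, 0, 0],
])

```text
time_s: 11.6
tcp_pos: [0.5274, -0.2547, 0.0508]
eef_rot: [179.9, 0.0, -90.2]
contact_force: [0.1, -0.1, 0.0]
gripper_width: 0.0438
gripper_force: 0.0
```

apply_moves([
  [0.35, 0, 0, 0, 0, 0, 0],
  [0.25, 0, 0, 0, 0, 0, 0],
  [0.2, 0, 0, 0, 0, 0, 0],
  [0.1, 0, 0, 0, 0, 0, 0],
  [0.05, 0, 0, 0, 0, 0, 0],
  [0.05, 0, 0, 0, 0, 0, 0],
  [0.05, 0, 0, 0, 0, 0, 0],
  [0.05, 0, 0, 0, 0, 0, 0],
], newtons=15)

```text
time_s: 12.27
tcp_pos: [0.5281, -0.2556, 0.052]
eef_rot: [-179.9, -0.0, -90.3]
contact_force: [-0.4, 0.3, 3.3]
gripper_width: 0.014
gripper_force: 15.0
```

apply_moves([
  [0.05, -0.003, 0, 0, 0, 0, 0],
  [0.05, -0.006, -0.0001, 0, 0, 0, 0],
  [0.05, -0.006, 0, 0, 0, 0, 0],
  [0.05, -0.006, -0.0001, 0, 0, 0, 0],
  [0.05, -0.006, 0, 0, 0, 0, 0],
  [0.05, -0.006, -0.0001, 0, 0, 0, 0],
  [0.05, -0.006, 0, 0, 0, 0, 0],
])

```text
time_s: 12.85
tcp_pos: [0.5284, -0.2163, 0.052]
eef_rot: [-180.0, -0.0, -90.3]
contact_force: [-0.5, -5.0, 5.7]
gripper_width: 0.0139
gripper_force: 15.0
```

apply_moves([
  [0.05, -0.006, 0, 0, 0, 0, 0],
  [0.05, -0.006, -0.0001, 0, 0, 0, 0],
  [0.05, -0.006, 0, 0, 0, 0, 0],
  [0.05, -0.006, -0.0001, 0, 0, 0, 0],
  [0.05, -0.006, 0, 0, 0, 0, 0],
  [0.05, -0.006, -0.0001, 0, 0, 0, 0],
])

```text
time_s: 13.35
tcp_pos: [0.5288, -0.1804, 0.0521]
eef_rot: [-180.0, -0.0, -90.3]
contact_force: [0.2, -6.1, 5.8]
gripper_width: 0.0138
gripper_force: 15.0
```

apply_moves([
  [0.05, -0.006, 0, 0, 0, 0, 0],
  [0.05, -0.006, -0.0001, 0, 0, 0, 0],
  [0.05, -0.006, 0, 0, 0, 0, 0],
  [0.05, -0.006, -0.0001, 0, 0, 0, 0],
  [0.05, -0.006, 0, 0, 0, 0, 0],
  [0.05, -0.005, -0.0001, 0, 0, 0, 0],
])

```text
time_s: 13.85
tcp_pos: [0.5292, -0.1454, 0.052]
eef_rot: [-180.0, -0.0, -90.3]
contact_force: [-0.0, -6.1, 6.6]
gripper_width: 0.014
gripper_force: 15.0
```

apply_moves([
  [0.05, -0.004, 0, -0.0004, 0, 0, 0],
  [0.05, -0.004, -0.0001, -0.0003, 0, 0, 0],
  [0.05, -0.004, 0, 0, 0, 0, 0],
  [0.05, -0.003, 0, 0, 0, 0, 0],
  [0.05, 0, 0, 0, 0, 0, 0],
])

```text
time_s: 14.27
tcp_pos: [0.529, -0.1296, 0.052]
eef_rot: [180.0, 0.0, -90.3]
contact_force: [-1.1, 2.4, 1.3]
gripper_width: 0.0138
gripper_force: 15.0
```

apply_moves([
  [0.05, -0.001, 0, 0, 0, 0, 0],
  [0.05, -0.001, 0, 0, 0, 0, 0],
  [0.05, -0.001, 0, 0, 0, 0, 0],
])

```text
time_s: 14.52
tcp_pos: [0.5291, -0.1275, 0.0521]
eef_rot: [180.0, -0.0, -90.3]
contact_force: [0.2, -3.4, -0.3]
gripper_width: 0.0135
gripper_force: 15.0
```

apply_moves([
  [0.05, -0.001, 0, 0, 0, 0, 0],
  [0.05, -0.001, 0, 0, 0, 0, 0],
  [0.05, -0.001, 0, 0, 0, 0, 0],
  [0.05, -0.001, 0, 0, 0, 0, 0],
])

```text
time_s: 14.85
tcp_pos: [0.5292, -0.1234, 0.0522]
eef_rot: [180.0, -0.0, -90.3]
contact_force: [-0.5, -2.0, 0.2]
gripper_width: 0.0141
gripper_force: 15.0
```

apply_moves([
  [0.05, -0.001, 0, 0, 0, 0, 0],
  [0.05, -0.001, 0, 0, 0, 0, 0],
  [0.05, -0.001, 0, 0, 0, 0, 0],
])

```text
time_s: 15.1
tcp_pos: [0.5293, -0.1203, 0.0523]
eef_rot: [180.0, 0.0, -90.3]
contact_force: [-0.0, -1.8, -1.1]
gripper_width: 0.0139
gripper_force: 15.0
```

apply_moves([
  [0.05, -0.001, 0, 0.0002, 0, 0, 0],
  [0.05, -0.001, 0, 0, 0, 0, 0],
  [0.05, -0.001, 0, 0, 0, 0, 0],
])

```text
time_s: 15.35
tcp_pos: [0.5294, -0.1173, 0.0521]
eef_rot: [-180.0, 0.0, -90.3]
contact_force: [0.3, -2.9, -1.2]
gripper_width: 0.0139
gripper_force: 15.0
```

apply_moves([
  [0.05, -0.001, 0, 0, 0, 0, 0],
  [0.05, -0.001, 0, 0, 0, 0, 0],
])

```text
time_s: 15.52
tcp_pos: [0.5294, -0.1153, 0.0521]
eef_rot: [-180.0, 0.0, -90.3]
contact_force: [-0.8, -3.1, -0.2]
gripper_width: 0.0135
gripper_force: 15.0
```

apply_moves([
  [0.05, -0.001, 0, 0, 0, 0, 0],
  [0.05, -0.001, 0, 0, 0, 0, 0],
])

```text
time_s: 15.68
tcp_pos: [0.5294, -0.1134, 0.0521]
eef_rot: [180.0, -0.0, -90.3]
contact_force: [0.7, -2.0, -0.5]
gripper_width: 0.0144
gripper_force: 15.0
```

apply_moves([
  [0.05, -0.001, 0, 0, 0, 0, 0],
  [0.05, -0.001, 0, 0, 0, 0, 0],
])

```text
time_s: 15.85
tcp_pos: [0.5294, -0.1114, 0.0521]
eef_rot: [180.0, -0.0, -90.3]
contact_force: [-0.0, -2.6, -0.9]
gripper_width: 0.0137
gripper_force: 15.0
```

apply_moves([
  [0.05, -0.001, 0, 0, 0, 0, 0],
  [0.05, -0.001, 0, 0, 0, 0, 0],
])

```text
time_s: 16.02
tcp_pos: [0.5294, -0.1094, 0.0521]
eef_rot: [180.0, -0.0, -90.3]
contact_force: [0.4, -3.5, -0.6]
gripper_width: 0.0138
gripper_force: 15.0
```

apply_moves([
  [0.05, -0.001, 0, 0, 0, 0, 0],
  [0.05, -0.0005, 0, 0, 0, 0, 0],
])

```text
time_s: 16.18
tcp_pos: [0.5293, -0.1083, 0.0522]
eef_rot: [180.0, -0.0, -90.3]
contact_force: [0.9, -9.2, 1.1]
gripper_width: 0.0138
gripper_force: 15.0
```

apply_moves([
  [0.05, -0.001, 0, 0, 0, 0, 0],
  [0.05, -0.0005, 0, 0, 0, 0, 0],
])

```text
time_s: 16.35
tcp_pos: [0.5291, -0.1076, 0.0523]
eef_rot: [180.0, -0.1, -90.3]
contact_force: [0.1, -12.9, 0.7]
gripper_width: 0.014
gripper_force: 15.0
```

apply_moves([
  [0.05, 0, 0, 0, 0, 0, 0],
  [0.05, 0, 0, 0, 0, 0, 0],
])

```text
time_s: 16.52
tcp_pos: [0.5291, -0.1076, 0.0522]
eef_rot: [180.0, -0.1, -90.3]
contact_force: [-0.2, -11.1, -0.2]
gripper_width: 0.0136
gripper_force: 15.0
```

apply_moves([
  [0.2, 0, 0, 0, 0, 0, 0],
  [0.3, 0, 0, 0, 0, 0, 0],
  [0.35, 0, 0, 0, 0, 0, 0],
  [0.4, 0, 0, 0, 0, 0, 0],
  [0.4, 0, 0, 0, 0, 0, 0],
  [0.4, 0, 0, 0, 0, 0, 0],
])

```text
time_s: 17.02
tcp_pos: [0.5295, -0.1062, 0.0521]
eef_rot: [-180.0, 0.0, -90.3]
contact_force: [0.3, -0.8, 0.2]
gripper_width: 0.0349
gripper_force: 0.0
```

apply_moves([
  [0.4, 0, 0, -0.01, 0, 0, 0],
  [0.4, 0, 0, -0.02, 0, 0, 0],
  [0.4, 0, 0, -0.02, 0, 0, 0],
  [0.4, 0.01, 0, -0.03, 0, 0, 0],
  [0.4, 0.03, 0, -0.03, 0, 0, 0],
  [0.4, 0.04, 0, -0.02, 0, 0, 0],
  [0.4, 0.04, 0, 0, 0, 0, 0],
  [0.4, 0.04, 0, 0, 0, 0, 0],
  [0.4, 0.04, 0, 0, 0, 0, 0],
  [0.4, 0, 0, 0, 0, 0, 0],
])

```text
time_s: 17.85
tcp_pos: [0.5278, -0.3087, 0.1809]
eef_rot: [-180.0, -0.1, -90.5]
contact_force: [0.6, 2.0, 0.1]
gripper_width: 0.0349
gripper_force: 0.0
```

Run:
```python
from h import *
s=get_state();print(s["tcp_pos"],s["contact_force"])
f,P,c=grab("top");save("top4.png",f[170:300,200:400].repeat(4,0).repeat(4,1))
Q=P.reshape(-1,3)
g=Q[(Q[:,1]>-.16)&(Q[:,1]<-.05)&(Q[:,0]>.50)&(Q[:,0]<.555)&(Q[:,2]>.046)&(Q[:,2]<.066)]
print(len(g),np.round(np.percentile(g,[2,98],axis=0),4).tolist())
t=Q[(Q[:,1]>-.085)&(Q[:,1]<-.02)&(Q[:,0]>.505)&(Q[:,0]<.552)]
for a in(-.075,-.055,-.035,-.015):
  q=Q[(abs(Q[:,1]-a)<.01)&(Q[:,0]>.505)&(Q[:,0]<.552)&(Q[:,2]>.025)&(Q[:,2]<.03)];print(a,len(q),np.round(np.median(q,0),4))
o=np.array(np.load("side0.npz")["P"])
f,P,c=grab("side");save("side4.png",f[180:340,250:480].repeat(3,0).repeat(3,1))
```

```text
[ 0.52784409 -0.30871527  0.18086657] [0.59959873 1.99718483 0.07999212]
61 [[0.521, -0.1229, 0.0468], [0.5348, -0.1099, 0.0586]]
-0.075 7 [ 0.5224 -0.0822  0.0262]
-0.055 0 [nan nan nan]
-0.035 0 [nan nan nan]
-0.015 0 [nan nan nan]
  return _methods._mean(a, axis=axis, dtype=dtype,
  ret = um.true_divide(
```

View pics/top4.png

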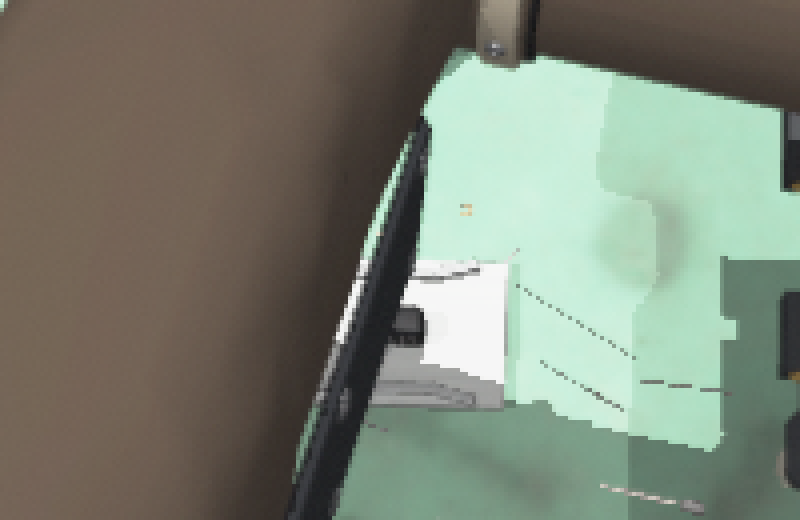

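View pics/side4.png

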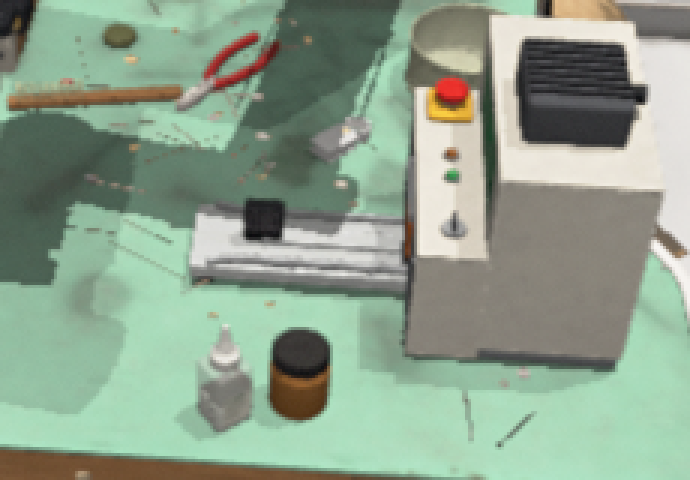

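```bash
python3 -c "
from plant import *
print(get_state()['qd'].round(2),close_job())"
```

```text
the job is handed in; nothing more can be done
[ 2.6  -0.89 -1.29 -0.29  0.32 -0.71] None
```

I handed the job in with the vice pushed home until the stop resisted at about 11–13 N (nose roughly 107 mm behind the gate), the gripper clear, and the flap looking shut in the side camera; the seat switch can't be seen from outside and no verdict came back, so its press is inferred from that contact.

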